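# Hang the setting spanner on its keyhole peg

## Robot

A 7-joint arm with a two-finger parallel gripper is mounted at the origin on the work surface. World frame = base frame: x ahead of the robot, y to its left, z up, the work surface at z = 0. Lengths are in m, angles in rad, forces in N, time in s.
With the tool pointing down it reaches from about 0.4 to 0.85 m from the base axis. Payload 10.4 kg.
Tool frame: the origin (TCP) lies between the finger pads; the fingertips stand 19 mm ahead of it and the grasp point (between the pads) is the TCP (manip.tips_ahead is the distance from the TCP to the fingertips, in m); z points along the fingers, y is the line along which they close (so a half turn about z gives the same grasp; the last joint's range is limited). The gripper opens to 85 mm and grips with 20 to 120 N. Pads are 22 mm wide; open, the fingers measure 114 mm over their backs; the gripper's body (76 mm by 85 mm) begins 54 mm behind the grasp point. The pads swing forward as they close: fully open they stand 13 mm farther back than shut.
Start: joints at [1.208, 0.332, -0.065, 1.46, 0.022, 1.35, -0.088], TCP at [0.208, -0.589, 0.25] pointing down, gripper open.
Joint ranges: [-2.6, 2.6], [-0.5, 2.12], [-1.47, 1.34], [0.16, 2.42], [-1.27, 4.41], [0.06, 2.06], [-2.6, 2.6]. Speed limits (rad/s): [2.22, 2.22, 2.79, 2.79, 3.14, 3.14, 3.14].

## Interface

Orientations are given as a unit quaternion [x, y, z, w].
In Python, from workcell import manip, viewer gives the robot as it stands.
- The arm moves only by the tool arm_command, never from a script. Its argument "series" is text: rows parted by semicolons, each of 5 numbers parted by spaces: the closure, from 0 (fully open) to 1 (shut), then the shift along the tool's x, y, z normalised to -1 to 1, where 1 is 0.4 m, then the turn about the tool's z normalised to -1 to 1, where 1 is 180 degrees. In form: jaw tx ty tz spin; .... A call has exactly 10 rows; each row shifts and turns the commanded pose from where the row before left it, along the tool's axes as they then stand; what a row does not reach is not made up. A row lasts 1/8 s, in which the tool goes at most 62.5 mm and 10.7 degrees, less where a joint would pass 70% of its speed; a pose out of reach is approached as far as the arm can. A call with a number of a shift or a turn outside -1 to 1 is refused whole. A call with a gripper value outside its range is refused whole. The fingers move at their own pace and stop on an object; "newtons" is the grip in N (left out, the last holds). Time passes only in rows, so rows that do not move let the fingers close, or fill a call up. It gives the time, the measured TCP pose, the force, the opening and the grip force at its end, in the units of the state.
- manip.get_obs(): the state, without advancing time (a new reading comes with each control period).
- viewer.camera(name): name is "scene" or "top"; returns a dict with "pixels" (384x512x3 uint8, red, green, blue), "intrinsics" (3x3 intrinsics, pixels), "extrinsics" (4x4, takes a point from world to camera coordinates). Camera axes: x right, y up, looking along -z (the intrinsics and any distortion apply to the point x, -y, -z); pixel columns grow to the right and rows downward; lengths in m; the calibration is good to about 2 mm. A picture is of the moment at which its call begins. There is no depth.
- manip.hand_in(): hands the job in; it is judged then, once.
The state is a dict: "clock": time; "joint_pos": joint angles; "joint_velocities": joint speeds; "tau": joint torques, N m; "position": TCP position; "ee_rot": TCP orientation; "ft_force": force on the tool from outside, world axes, zero at the start; "torque": the same for the moment, N m; "grip_width": opening from 0.0 (shut) to 1.0 (fully open); "grasp_force": force on a finger pad.
Only numpy, scipy, OpenCV 4.12 (cv2) and the standard library are available. Lean on these libraries where they do the work, as an engineer would, in place of code of your own. Each camera call takes 0.05 s, during which the arm holds its last target. There are 200 camera calls.

## Task

The crimping press has been set up, so put the flat setting spanner back on the sloped tool board: pass its keyhole over the head of the empty peg so that it lies flat on the board with its grip in the gap of the keeper rail, then move it down the slope until the peg's neck is fully home in the narrow slot (the fingers do not fit in the gap, so give its top end a push), and leave it resting there. Leave the gauge on the other peg, the oil bottle and the wire spool where they are.

Things in the scene. Friction and masses are not known exactly. Their poses are not given: they have to be found in the camera images.
- spanner: Flat steel spanner, 180 long (x), 8 thick, about 0.25 kg, lying flat. Origin: mid length and width, on the underside; x points to its keyhole end, z out of its upper face. Key plate x 33 to 90, 44 wide. Black plastic grip x -58 to 30, 26 wide, top 20 above the underside. Open jaw x -90 to -60, 44 wide.
- hole (a point): Centre of the spanner's keyhole window, on the underside, at spanner x 53.5; spanner's axes. The keyhole goes right through: a square window 19 x 19 (spanner x 43 to 62) that narrows through slanted corners (x 62 to 66.5) into a slot 10 wide, closed at x 80.
- slot (a point): Point in the spanner's narrow slot, on the underside, where the peg's axis lies when the neck is home against the slot's closed end (76.5 along the spanner's x from its origin). Spanner's axes.
- board: Green tool board, black rubber face (grippy), fixed, 260 wide (y), sloped 30 degrees, facing the robot. Two headed pegs 130 apart on a line across its face, 125 above the bench; face runs 65 above and 200 below that line. A white keeper rail 22 high crosses 62 to 105 below it, with a 46 gap below each peg (too tight for fingers). Origin: on the bench under mid-line; x level, to the rear.
- peg_a_seat (a point): Middle of the cross slot of the EMPTY peg (left or right, varies), on the board's face. z: out along the peg, 30 degrees off vertical, leaning to the robot; x up the slope; y across. The stiff peg stands anywhere to 7 either way along y (not told: look or feel for it). Neck 7 diameter to z 12, head 16 diameter to z 18, bevelled. Hung home, the spanner's axes agree with these.
- peg_b_seat (a point): Root of the other, like peg, on which the gauge hangs; same axes.
- gauge: Bystander: flat steel gauge plate, 40 wide, 69 long, 6 thick, hanging on the other peg against the board. Origin at that peg's root; body z vertical.
- oil: Bystander: white oil bottle, 52 diameter, 130 high, standing. Origin under its middle.
- spool: Bystander: empty white wire spool, 64 diameter, 45 high, standing. Origin under its middle.
Not all that is in view belongs to the job. Of the things that look like the spanner, take the one that is farthest to the robot's right at the start.

How it is judged:
At the end, for the whole second after the job is handed in: The spanner rests on the board, the empty peg's neck home in its slot: slot point at most 2.5 mm up the slope from the cross slot's middle, within 4 mm of it down the slope and off the board and 11 mm across; flat to the board within 0.12 rad, jaw down the slope within 0.3 rad (x of slot in the frame of peg_a_seat between -0.004 and 0.0025 m and y of slot in the frame of peg_a_seat between -0.011 and 0.011 m and z of slot in the frame of peg_a_seat between -0.004 and 0.004 m and angle between the z axis of spanner and the z axis of peg_a_seat, either way round below 0.12 rad and angle between the x axis of spanner and the x axis of peg_a_seat, either way round below 0.3 rad and x of spanner in the frame of peg_a_seat below -0.06 m and linear speed of spanner below 0.02 m/s); the robot touches nothing.
It fails at once if the hanging gauge is shifted by more than 25 mm (distance of gauge from where it was at the start of the episode above 0.025 m).
It fails at once if the oil bottle is shifted by more than 30 mm or knocked over (distance of oil from where it was at the start of the episode above 0.03 m or angle between oil's own z axis and vertical above 0.5 rad).
It fails at once if the wire spool is shifted by more than 30 mm or knocked over (distance of spool from where it was at the start of the episode above 0.03 m or angle between spool's own z axis and vertical above 0.5 rad).
It also fails if it takes over 67 s, if anything falls off the work surface, if the arm or the gripper's body presses on something with over 40 N, if the wrist force passes 120 N, or if a joint passes its speed limit or range.

## Working session

There is one attempt and no reset: what is moved stays moved. The work goes in short steps, Python scripts to look and compute and a tool call to move; the robot and the scene stay as the last step left them, time stands still between calls to the robot, and variables do not carry over. Pictures are saved under pics/ and viewed, at most 10 in all, crops included, and the job is handed in when it is done.

Besides the shell and the picture viewer there is one more tool, called after "Emit:" by a JSON object that holds its "name" and its "arguments", one argument or row to a line. arm_command: Moves the arm, as the interface text tells. Scaled input: -1 to 1 covers 0.4 m each way for a shift and 180 degrees each way for a turn. Its arguments: {"type":"object","properties":{"series":{"type":"string"},"newtons":{"type":"number"}},"required":["series"]}

```bash
ls; mkdir -p pics
python3 - <<'E'
from workcell import manip, viewer
import cv2,numpy as np
for n in ("scene","top"):
    c=viewer.camera(n); np.savez(f"{n}0.npz",**c)
    cv2.imwrite(f"pics/{n}0.png",cv2.resize(c["pixels"][:,:,::-1],(800,600),interpolation=cv2.INTER_CUBIC))
    print(c["intrinsics"],c["extrinsics"],[k for k in c])
o=manip.get_obs();print(o)
E
```

```text
pics
[[427.23990926   0.         250.07085266]
 [  0.         427.23990926 194.58337256]
 [  0.           0.           1.        ]] [[-0.06354952  0.99790899 -0.01179439  0.0260511 ]
 [-0.68539174 -0.03505119  0.72733044  0.28180104]
 [ 0.72539618  0.05430528  0.68618607 -1.45039322]
 [ 0.          0.          0.          1.        ]] ['pixels', 'intrinsics', 'extrinsics']
[[390.36332476   0.         258.94348086]
 [  0.         390.36332476 190.88930748]
 [  0.           0.           1.        ]] [[-2.62660710e-03 -9.99996550e-01 -2.12853930e-05  1.43285758e-02]
 [ 9.97004700e-01 -2.62039395e-03  7.72965826e-02 -5.14276334e-01]
 [-7.72963717e-02  1.81806115e-04  9.97008143e-01 -1.07580315e+00]
 [ 0.00000000e+00  0.00000000e+00  0.00000000e+00  1.00000000e+00]] ['pixels', 'intrinsics', 'extrinsics']
{'clock': 0.1, 'joint_pos': array([ 1.20840554,  0.33284223, -0.06471921,  1.46085062,  0.0216139 ,
        1.34991176, -0.08848579]), 'joint_velocities': array([-5.49888243e-04, -1.08722218e-03, -4.41603658e-04, -2.87722454e-03,
       -6.23222492e-07,  8.85624455e-04,  1.09806097e-04]), 'tau': array([ 6.86276999e-04, -6.26744556e+01,  4.84350405e-02, -3.92431426e+01,
        1.60446233e-02,  6.94311631e-03, -9.28162422e-06]), 'position': array([ 0.20820625, -0.58896821,  0.24957778]), 'ee_rot': array([ 9.85597638e-01,  1.69106070e-01, -1.43777765e-04, -6.42008799e-04]), 'ft_force': array([ 0.62423775, -0.58061293,  1.05652735]), 'torque': array([ 0.01227894, -0.01113432,  0.00121155]), 'grasp_force': 0.0, 'grip_width': 0.9976012135334712}
```

View pics/scene0.png

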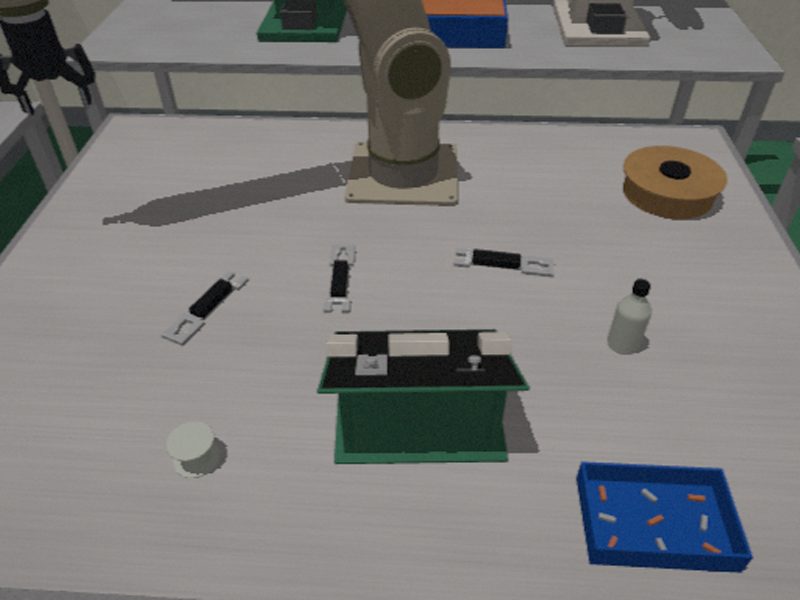

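View pics/top0.png

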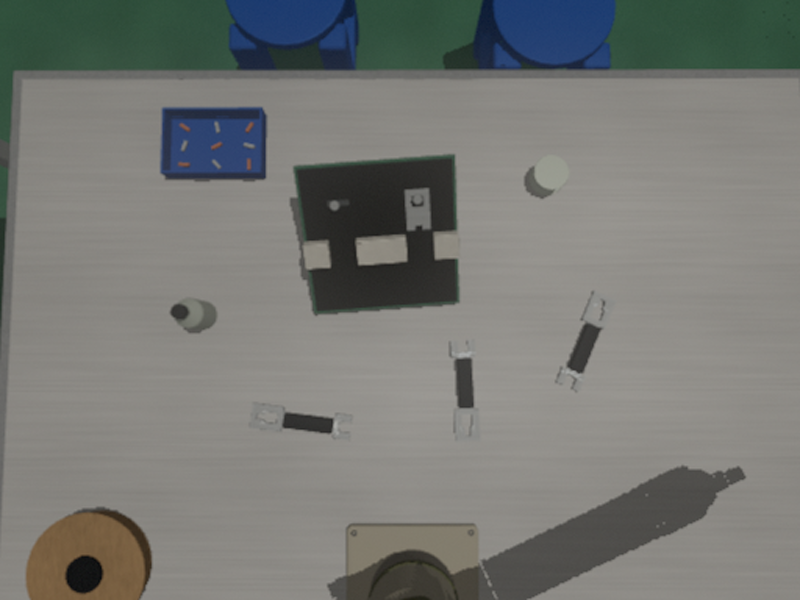

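The scene view shows the board with the gauge hanging on the -y peg and the empty peg at about (475,362). In the top view the empty peg is at about (337,205). The spanner farthest to the robot's right is at about (585,340) in the top view and (205,308) in the scene view. Next I'll zoom in to choose segmentation thresholds.

Run:
```python
import cv2,numpy as np
T=np.load("top0.npz")["pixels"];S=np.load("scene0.npz")["pixels"]
def crop(I,c,r,w,h,W,H): return cv2.resize(I[r-h//2:r+h//2,c-w//2:c+w//2,::-1],(W,H),interpolation=cv2.INTER_NEAREST)
a=np.hstack([crop(T,374,218,80,80,300,300),crop(T,240,150,120,120,300,300)])
b=np.hstack([crop(S,131,198,80,80,300,300),crop(S,272,230,140,140,300,300)])
cv2.imwrite("pics/c1.png",np.vstack([a,b]))
```

```text
(no output)
```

View pics/c1.png

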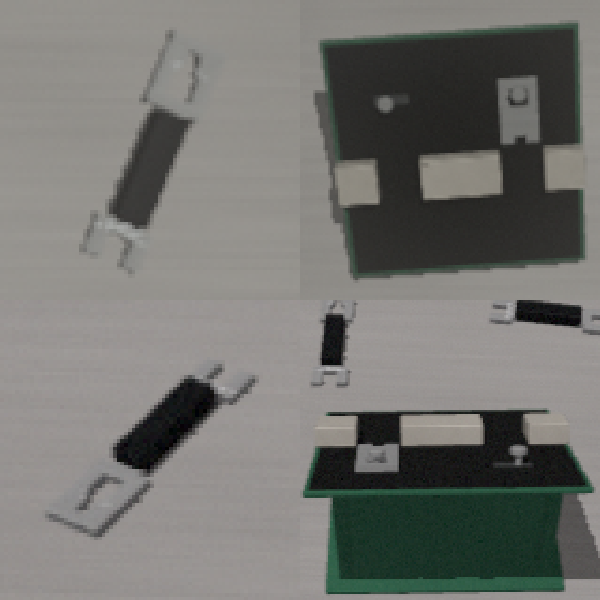

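```bash
cat > fit.py <<'E'
import cv2,numpy as np
from scipy.optimize import minimize
from scipy.spatial.transform import Rotation as R
def proj(c,P):
    q=(c["extrinsics"]@np.c_[P,np.ones(len(P))].T)[:3].T
    u=q*[1,-1,-1]@c["intrinsics"].T
    return u[:,:2]/u[:,2:]
K=8
def render(c,parts,box):
    x0,y0,x1,y1=box; m=np.zeros(((y1-y0)*K,(x1-x0)*K),np.uint8)
    for P in parts:
        p=((proj(c,P)-[x0,y0]+.5)*K-.5).astype(np.float32)
        cv2.fillConvexPoly(m,np.round(cv2.convexHull(p)*16).astype(np.int32),255,shift=4)
    return cv2.resize(m,(x1-x0,y1-y0),interpolation=cv2.INTER_AREA)/255.
def alpha(c,box,bg,fg):
    x0,y0,x1,y1=box; g=c["pixels"][y0:y1,x0:x1].astype(float).mean(2)
    return np.clip((g-bg)/(fg-bg),0,1)
def bx(x0,x1,y0,y1,z0,z1): return np.array([[x,y,z] for x in(x0,x1) for y in(y0,y1) for z in(z0,z1)])
def cyl(r,z0,z1,o=(0,0)):
    t=np.linspace(0,2*np.pi,32,endpoint=False)
    return np.vstack([np.c_[o[0]+r*np.cos(t),o[1]+r*np.sin(t),0*t+z] for z in(z0,z1)])
def fit(model,views,x0,step):
    f=lambda p:sum(((render(c,model(p),b)-a)**2).sum() for c,b,a in views)
    x0=np.array(x0,float); S=np.vstack([x0]+[x0+np.eye(len(x0))[i]*step[i] for i in range(len(x0))])
    r=minimize(f,x0,method="Nelder-Mead",options=dict(initial_simplex=S,maxiter=500,xatol=1e-5,fatol=1e-3))
    r=minimize(f,r.x,method="Nelder-Mead",options=dict(initial_simplex=r.x+(S-x0)*.3,maxiter=500,xatol=1e-5,fatol=1e-3))
    return r.x,r.fun
def pose(p,Rm,t): return p@Rm.T+t
SL=R.from_euler('y',-30,degrees=True).as_matrix()  # x up slope, z leaning to robot
def seatT(p):  # board x,y,yaw
    Z=R.from_euler('z',p[2]).as_matrix(); return Z@SL,np.array([p[0],p[1],.125])
E
cat > m1.py <<'E'
from fit import *
T=dict(np.load("top0.npz"));S=dict(np.load("scene0.npz"))
g=lambda c,b:c["pixels"][b[1]:b[3],b[0]:b[2]].mean(2)
def unproj(c,u,z):
    d=np.linalg.solve(c["intrinsics"],[u[0],u[1],1.])*[1,-1,-1]
    E=c["extrinsics"];d=E[:3,:3].T@d;o=-E[:3,:3].T@E[:3,3];return o+d*(z-o[2])/d[2]
bT=(354,188,398,250);bS=(95,165,170,230)
for c,b in((T,bT),(S,bS)): print(np.percentile(g(c,b),[2,10,25,50,90]))
s0=unproj(T,(374,218),.015);k=unproj(T,(380,195),.01);yaw=np.arctan2(*(k-s0)[1::-1])
gm=lambda p:[pose(bx(-.058,.030,-.013,.013,.006,.02),R.from_euler('z',p[2]).as_matrix(),[p[0],p[1],0])]
for nm,vs in(("both",[(T,bT),(S,bS)]),("T",[(T,bT)]),("S",[(S,bS)])):
    v=[]
    for c,b in vs:
        G=g(c,b); v.append((c,b,alpha(c,b,np.median(G),np.percentile(G,4))))
    print(nm,"spanner",fit(gm,v,[s0[0],s0[1],yaw],[.01,.01,.1]))
# rails
b0=unproj(T,(246,160),.1);
rm=lambda p:[pose(bx(-.105,-.062,a,b,0.0,.022),*seatT(p)) for a,b in((-.13,-.088),(-.042,.042),(.088,.130))]
def cream(c,b,y0=0,bgq=50):
    G=g(c,b);a=np.clip((G-60)/(165-60),0,1);return G,a
bT=(188,144,298,176);bS=(200,205,345,226)
for c,b in((T,bT),(S,bS)): print(np.percentile(g(c,b),[2,10,50,90,99]))
np.savez("tmp.npz",b0=b0); print(b0)
E
python3 m1.py
```

```text
[ 56.   59.9 139.  143.  146. ]
[ 16.16       115.33333333 145.66666667 148.         151.33333333]
both spanner (array([ 0.43858307, -0.31296941, -0.40468101]), np.float64(61.73228087455726))
T spanner (array([ 0.43895163, -0.312808  , -0.41622708]), np.float64(19.231883687485666))
S spanner (array([ 0.4381397 , -0.31359742, -0.399249  ]), np.float64(39.064029075811334))
[ 35.46        38.          48.33333333 137.66666667 143.        ]
[ 18.33333333  23.33333333 146.66666667 151.33333333 165.18666667]
[0.58927621 0.04665395 0.1       ]
```

```bash
cat > m2.py <<'E'
from fit import *
import sys
tag=sys.argv[1] if len(sys.argv)>1 else "0"
T=dict(np.load(f"top{tag}.npz"));S=dict(np.load(f"scene{tag}.npz"))
g=lambda c,b:c["pixels"][b[1]:b[3],b[0]:b[2]].mean(2)
bT=(184,94,300,206);bS=(200,205,345,252)
def model(c,p,b):
    F=seatT(p);w=.13+p[3]
    face=[pose(np.array([[x,y,0.] for x in(.065+p[4],-.2-p[5]) for y in(w,-w)]),*F)]
    rails=[pose(bx(-.105,-.062,a,e,0,.022),*F) for a,e in((-.13,-.088),(-.042,.042),(.088,.13))]
    return render(c,face,b)*(1-render(c,rails,b))
def wt(c,b):
    pk=lambda p:[pose(bx(-.07,.03,y-.035,y+.035,-.002,.03),*seatT(p)) for y in(.065,-.065)]
    return lambda p:1-np.maximum.reduce([render(c,[q],b) for q in pk(p)])
def run(vs,x0):
    W=[];A=[]
    for c,b in vs:
        G=g(c,b);W.append(wt(c,b)(x0));A.append(np.clip((140-G)/(140-(42 if c is T else 22)),0,1))
    f=lambda p:sum((w*(model(c,p,b)-a)**2).sum() for (c,b),w,a in zip(vs,W,A))
    st=np.array([.01,.01,.05,.004,.004,.004]);x=np.array(x0)
    for k in range(3):
        r=minimize(f,x,method="Nelder-Mead",options=dict(initial_simplex=np.vstack([x,x+np.diag(st)]),maxiter=400,xatol=1e-5,fatol=1e-3));x=r.x;st=st*.5
    return x,r.fun
x0=[.66,.047,.04,0,0,0]
xb=None
for nm,vs in(("T",[(T,bT)]),("both",[(T,bT),(S,bS)])):
    x,f=run(vs,x0);print(nm,np.round(x,4),round(f,1))
# peg head, free u (along slope) and y
for nm,c,b,bg,fg in(("T",T,(205,122,226,141),None,None),("S",S,(292,223,316,243),None,None)):
    G=g(c,b);bg=np.median(G);fg=np.percentile(G,98.5);print(bg,fg);print(np.round(G[::1]).astype(int) if nm=="T" else "")
    head=lambda p:[pose(cyl(.008,.012,.0165,p)if 0 else np.vstack([cyl(.008,.012,.016,p),cyl(.006,.018,.018,p)]),*seatT(x))]
    r=fit(head,[(c,b,alpha(c,b,bg+.35*(fg-bg),fg))],[0,.065],[.004,.004]);print(nm,"peg",r)
np.save("board.npy",x)
E
python3 m2.py
```

```text
T [ 6.695e-01  5.890e-02  7.160e-02 -3.000e-04 -5.000e-04  8.000e-04] 141.6
both [ 6.685e-01  5.810e-02  6.950e-02 -1.200e-03  7.000e-04 -5.000e-04] 397.6
40.333333333333336 114.01999999999998
[[ 42  42  40  40  41  42  41  39  40  42  41  41  42  40  39  41  40  39
   41  39  36]
 [ 44  42  43  42  41  40  40  41  40  39  38  39  39  41  39  39  39  39
   39  40  38]
 [ 41  42  42  42  40  41  41  41  40  40  39  39  40  40  40  40  40  40
   39  39  39]
 [ 40  41  41  42  40  41  41  41  41  40  40  39  41  40  41  41  38  40
   40  39  38]
 [ 40  41  40  41  42  40  41  41  39  39  40  40  43  37  39  40  40  38
   39  38  38]
 [ 42  41  42  42  41  41  41  42  42  42  42  43  46  46  45  46  49  47
   41  38  37]
 [ 42  44  41  44  49  55  57  69  83  85  72  58  56  57  58  56  59  58
   46  38  38]
 [ 43  43  41  42  53  63  83 103 112 113 103  83  66  61  64  62  62  61
   51  39  38]
 [ 40  41  41  42  55  66  96 114 116 117 115  98  72  61  61  61  62  62
   52  38  40]
 [ 42  41  40  41  52  69  98 114 113 113 114 101  72  53  52  51  50  49
   42  39  36]
 [ 42  42  40  41
[... 252 characters left out ...]
 41  42  42  41  39  40  36  38  46  46  40  37  38  39  39  38  37  38
   38  36  37]
 [ 42  41  41  40  41  41  37  35  38  35  38  38  37  37  38  38  37  37
   37  37  38]
 [ 42  40  42  42  41  40  39  39  39  39  38  39  39  38  39  36  37  38
   39  36  38]
 [ 41  40  39  41  40  39  40  40  40  40  41  38  39  38  39  36  35  37
   37  37  38]
 [ 42  40  41  39  40  39  37  39  39  38  39  39  40  40  38  38  37  38
   36  38  39]
 [ 41  42  40  42  39  40  39  41  40  38  41  38  38  37  35  39  39  38
   37  37  37]]
T peg (array([0.0013432, 0.0701896]), np.float64(2.6649214139841098))
25.0 142.33333333333334

S peg (array([-0.00306866,  0.0687925 ]), np.float64(35.97094656978185))
```

```bash
cat > go.py <<'E'
# usage: go.py x y z yaw  -> spin needed, then shift in tool axes after that spin (normalised)
import sys,numpy as np
from scipy.spatial.transform import Rotation as R
from workcell import manip
def go(t,yaw):
    o=manip.get_obs();M=R.from_quat(o["ee_rot"]).as_matrix()
    y=np.arctan2(M[1,0],M[0,0]);d=(yaw-y+np.pi/2)%np.pi-np.pi/2;s=-d/np.pi
    M2=M@R.from_euler('z',-d).as_matrix()
    v=M2.T@(np.array(t)-o["position"])/.4
    print("clk",round(o["clock"],2),"pos",np.round(o["position"],4),"yaw",round(y,4),"down",np.round(M[:,2],3),"F",np.round(o["ft_force"],1),"T",np.round(o["torque"],2),"w",round(o["grip_width"]*85,1),"gf",round(o["grasp_force"],1))
    print("spin",round(s,4),"shift",np.round(v,4))
if __name__=="__main__":
    a=list(map(float,sys.argv[1:])); go(a[:3],a[3])
E
python3 go.py .4524 -.319 .12 -.41; python3 -c "from workcell import manip;print(manip.tips_ahead)"
```

```text
clk 0.1 pos [ 0.2082 -0.589   0.2496] yaw 0.3398 down [-0.001  0.001 -1.   ] F [ 0.6 -0.6  1.1] T [ 0.01 -0.01  0.  ] w 84.8 gf 0.0
spin 0.2387 shift [ 0.2912 -0.862   0.3245]
0.019
```

Emit:
{"name": "arm_command", "arguments": {
  "series": "0.3 0 0 0.065 0.0477;0.3 0 0 0.065 0.0477;0.3 0 0 0.065 0.0477;0.3 0 0 0.065 0.0477;0.3 0 0 0.065 0.0477;0.3 0.042 -0.123 0 0;0.3 0.042 -0.123 0 0;0.3 0.042 -0.123 0 0;0.3 0.042 -0.123 0 0;0.3 0.042 -0.123 0 0",
  "newtons": 40
}}

```text
clock: 1.35
position: [0.3842, -0.3956, 0.1201]
ee_rot: [0.979, -0.203, -0.0, -0.0]
ft_force: [-0.1, -0.1, 0.3]
grip_width: 0.702
grasp_force: 0.0
```

```bash
python3 go.py .4524 -.319 .023 -.41
```

```text
clk 1.35 pos [ 0.3842 -0.3956  0.1201] yaw -0.4094 down [-0.  0. -1.] F [-0.1 -0.1  0.3] T [-0.07 -0.06  0.01] w 59.7 gf 0.0
spin 0.0002 shift [ 0.0803 -0.2436  0.2428]
```

Emit:
{"name": "arm_command", "arguments": {
  "series": "0.3 0.04 -0.122 0 0;0.3 0.0403 -0.1216 0 0;0.3 0 0 0.08 0;0.3 0 0 0.08 0;0.3 0 0 0.0828 0;0.3 0 0 0 0;0.8 0 0 0 0;0.8 0 0 0 0;0.8 0 0 0 0;0.8 0 0 0 0",
  "newtons": 40
}}

```text
clock: 2.6
position: [0.4525, -0.3212, 0.025]
ee_rot: [0.979, -0.203, 0.001, 0.001]
ft_force: [-2.1, 1.1, 7.2]
grip_width: 0.294
grasp_force: 40.7
```

```bash
python3 go.py .4524 -.319 .15 .0695
```

```text
clk 2.6 pos [ 0.4525 -0.3212  0.025 ] yaw -0.4097 down [ 0.002 -0.002 -1.   ] F [-2.1  1.1  7.2] T [0.06 0.33 0.01] w 25.0 gf 40.7
spin -0.1525 shift [ 0.0008 -0.0049 -0.3126]
```

Emit:
{"name": "arm_command", "arguments": {
  "series": "0.8 0 0 -0.05 0;0.8 0 0 -0.08 0;0.8 0 0 -0.08 0;0.8 0 0 -0.08 0;0.8 0 0 -0.02 -0.038;0.8 0 0 0 -0.038;0.8 0 0 0 -0.038;0.8 0 0 0 -0.0385;0.8 0 0 0 0;0.8 0 0 0 0",
  "newtons": 40
}}

```text
clock: 3.85
position: [0.4515, -0.3205, 0.1474]
ee_rot: [0.999, 0.033, 0.0, 0.0]
ft_force: [0.1, -0.1, -4.1]
grip_width: 0.29
grasp_force: 39.9
```

```bash
python3 go.py .5103 .0471 .15 .0695
```

```text
clk 3.85 pos [ 0.4515 -0.3205  0.1474] yaw 0.0669 down [ 0. -0. -1.] F [ 0.1 -0.1 -4.1] T [-0.01 -0.04  0.01] w 24.6 gf 39.9
spin -0.0008 shift [ 0.2105 -0.9065 -0.0067]
```

Emit:
{"name": "arm_command", "arguments": {
  "series": "0.8 0.03 -0.1 0 0;0.8 0.03 -0.13 0 0;0.8 0.03 -0.13 0 0;0.8 0.03 -0.13 0 0;0.8 0.03 -0.13 0 0;0.8 0.03 -0.13 0 0;0.8 0.03 -0.1 0 -0.0008;0.8 0 -0.0565 -0.0067 0;0.8 0 0 0 0;0.8 0 0 0 0",
  "newtons": 30
}}

```text
clock: 5.1
position: [0.5101, 0.0462, 0.1498]
ee_rot: [0.999, 0.035, -0.0, 0.0]
ft_force: [0.5, 0.3, -3.4]
grip_width: 0.297
grasp_force: 39.9
```

```bash
python3 go.py .5103 .0471 .1266 .0695;python3 - <<'E'
from workcell import viewer
import cv2,numpy as np
for n in("top","scene"):
    c=viewer.camera(n);np.savez(f"{n}1.npz",**c)
S=np.load("scene1.npz")["pixels"][130:270,170:370,::-1];T=np.load("top1.npz")["pixels"][90:270,150:330,::-1]
cv2.imwrite("pics/p1.png",np.hstack([cv2.resize(S,(429,300)),cv2.resize(T,(300,300))]))
E
```

```text
clk 5.1 pos [0.5101 0.0462 0.1498] yaw 0.0703 down [ 0.    -0.001 -1.   ] F [ 0.5  0.3 -3.4] T [-0.02 -0.11  0.01] w 25.3 gf 39.9
spin 0.0003 shift [ 0.0006 -0.0022  0.0581]
```

View pics/p1.png

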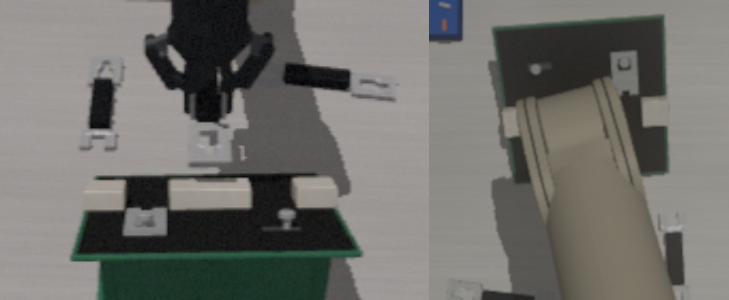

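Emit:
{"name": "arm_command", "arguments": {
  "series": "0.75 0 0 0.02 0;0.75 0 0 0.02 0;0.75 0 0 0.018 0;0.75 0 0 0 0;0.75 -0.0014 0 0.0163 0;0.75 -0.0014 0 0.0163 0;0.75 0.0014 0 0.0163 0;0.75 0.0014 0 0.0163 0;0.75 0 0 0 0;0.75 0 0 0 0",
  "newtons": 20
}}

```text
clock: 6.45
position: [0.5096, 0.0471, 0.1004]
ee_rot: [0.999, 0.036, -0.001, 0.0]
ft_force: [-2.4, -0.4, -2.2]
grip_width: 0.292
grasp_force: 40.8
```

```bash
python3 go.py .5103 .0471 .1266 .0695
```

```text
clk 6.45 pos [0.5096 0.0471 0.1004] yaw 0.0722 down [-0.001 -0.    -1.   ] F [-2.4 -0.4 -2.2] T [-0.11  0.45  0.04] w 24.9 gf 40.8
spin 0.0009 shift [ 0.0017  0.0001 -0.0656]
```

Emit:
{"name": "arm_command", "arguments": {
  "series": "0.75 0.0035 0 0.016 0;0.75 0.005 0 0.0155 0;0.75 0.004 0 0.009 0;0.75 0 0 0 0;0.75 0 0 0 0;0.75 0 0 -0.04 0;0.75 0 0 -0.06 0;0.75 0 0 -0.06 0;0.75 0 0 0 0;0.75 0 0 0 0",
  "newtons": 20
}}

```text
clock: 7.7
position: [0.5151, 0.0474, 0.1481]
ee_rot: [0.999, 0.036, 0.0, 0.0]
ft_force: [0.1, -0.3, -4.1]
grip_width: 0.293
grasp_force: 42.2
```

```bash
python3 go.py .5103 .0471 .1266 .0695;python3 - <<'E'
from workcell import viewer
import cv2,numpy as np
c=viewer.camera("scene");np.savez("scene2.npz",**c)
S=c["pixels"][110:270,170:370,::-1]
cv2.imwrite("pics/p2.png",cv2.resize(S,(750,600),interpolation=cv2.INTER_CUBIC))
E
```

```text
clk 7.7 pos [0.5151 0.0474 0.1481] yaw 0.0721 down [ 0. -0. -1.] F [ 0.1 -0.3 -4.1] T [ 0.   -0.06  0.04] w 24.9 gf 42.2
spin 0.0008 shift [-0.0119 -0.0002  0.0537]
```

View pics/p2.png

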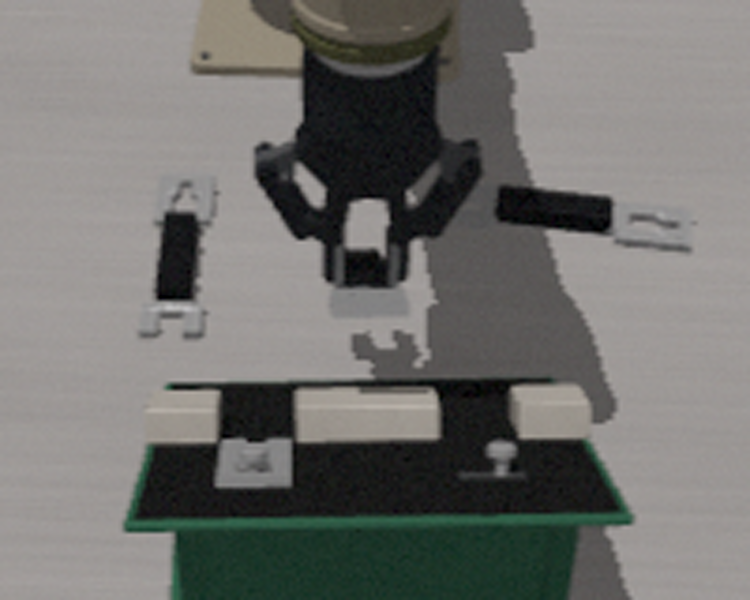

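The scene crop shows the spanner held centrally, its plate at about (370,300) strongly foreshortened, so it has tilted key end up. I'll estimate the angle from the plate's edge rows.

```bash
cat > hand.py <<'E'
from fit import *
def spT(tcp,yaw,th,g=.016,hp=.013,pa=.012):
    # spanner pose; pivot point is pa ahead of TCP, at spanner (g,0,hp)
    M=R.from_euler('z',yaw).as_matrix()@R.from_euler('y',-th).as_matrix()
    P=np.array(tcp)-[0,0,pa]; return M,P-M@[g,0,hp]
E
python3 - <<'E'
from hand import *
S=dict(np.load("scene2.npz"))
for th in (20,25,30,35,40):
    F=spT([.5151,.0474,.1481],.0721,np.radians(th))
    p=proj(S,pose(np.array([[.09,-.022,0],[.09,.022,0],[.09,0,0],[.09,0,.008],[.033,0,.008],[.033,-.022,.008]]),*F))
    print(th,np.round(p,1).tolist())
G=S["pixels"][:,:,:].mean(2)
print(np.round(G[180:200,262:272].mean(1)).astype(int).tolist())
print(np.round(G[184:196,252:286]).astype(int))
E
```

```text
20 [[258.2, 201.8], [278.7, 201.5], [268.4, 201.6], [268.5, 198.2], [267.4, 188.1], [257.6, 188.2]]
25 [[258.2, 199.2], [278.8, 198.9], [268.5, 199.0], [268.5, 195.5], [267.4, 187.5], [257.6, 187.7]]
30 [[258.2, 196.4], [278.8, 196.1], [268.5, 196.3], [268.5, 192.6], [267.4, 186.9], [257.6, 187.1]]
35 [[258.2, 193.6], [278.8, 193.3], [268.5, 193.4], [268.5, 189.7], [267.4, 186.3], [257.6, 186.5]]
40 [[258.1, 190.6], [278.8, 190.3], [268.5, 190.4], [268.4, 186.7], [267.4, 185.7], [257.6, 185.8]]
[13, 12, 18, 18, 21, 20, 61, 127, 128, 130, 130, 130, 131, 131, 138, 154, 154, 154, 150, 128]
[[154 155 157 156 123  23  30  64  84  65  22  22  30  27  17  23  21  18
   11  18  24  45  69  69  40  41 116 153 156 157 154 155 133  86]
 [156 157 157 157 145 111  89  84  78  53  14  21  24  14  24  26  20  19
   22  19  14  46  71  81 105 139 156 158 157 158 156 158 136  87]
 [155 156 157 156 154 151 140 104  77  71  63  49  63  75  78  81  65  45
   44  48  45  53  71 100 128 148 159 160 159 159 160 158 136  92]
 [156 155 155 154 154 151 139 128 128 127 126 127 129 128 127 127 127 129
  127 128
[... 486 characters left out ...]
 154 154 156 155 144 127 131 131 132 132 129 131 129 131 129 131 129
  131 131 129 128 130 130 130 131 134 147 157 156 156 156 136  97]
 [155 156 155 155 156 149 136 133 132 130 132 130 132 130 130 130 131 131
  131 130 130 131 131 131 131 130 134 146 154 157 157 136  93  90]
 [155 155 156 155 156 150 138 132 131 131 130 129 131 132 131 131 129 132
  131 132 131 130 128 131 130 128 132 147 156 157 155 135  88  89]
 [157 153 154 154 155 155 146 137 138 136 138 136 137 135 139 135 135 140
  143 143 142 143 141 144 142 144 144 151 156 158 156 136  86  86]
 [152 152 153 153 153 154 155 153 151 154 152 155 154 154 155 153 153 155
  154 155 154 154 154 154 156 155 153 156 156 154 157 134  89  88]]
```

```bash
cat > tgt.py <<'E'
from hand import *
from go import go
import sys
# tgt.py s [x_off y_off th_deg spx]: TCP that puts spanner point spx (default hole 53.5mm) at seat+n*s+offsets (board axes)
a=list(map(float,sys.argv[1:]))+[None]*5
s,xo,yo,th,spx=[d if v is None else v for v,d in zip(a,(0.,0.,0.,32.,53.5))]
b=np.load("board.npy");M,o=seatT(b);PEG=.070
t=o+M@np.array([xo/1e3,PEG+yo/1e3,s/1e3])
Ms,off=spT([0,0,0],b[2],np.radians(th))
tcp=t-(Ms@[spx/1e3,0,0]+off)
print("tcp",np.round(tcp,4));go(tcp,b[2])
E
python3 tgt.py 40; python3 tgt.py 22|head -1;python3 tgt.py 0 |head -1
```

```text
tcp [0.6051 0.1238 0.1628]
clk 7.75 pos [0.5148 0.0474 0.1477] yaw 0.0721 down [-0.001 -0.    -1.   ] F [-0.9  0.3 -3.5] T [ 0.   -0.02  0.01] w 24.9 gf 42.2
spin 0.0008 shift [ 0.2386 -0.175  -0.038 ]
tcp [0.6141 0.1244 0.1472]
tcp [0.6251 0.1252 0.1282]
```

Emit:
{"name": "arm_command", "arguments": {
  "series": "0.75 0 0 -0.06 0.0008;0.75 0 -0.09 0 0;0.75 0 -0.085 0 0;0.75 0.08 0 0 0;0.75 0.08 0 0 0;0.75 0.0786 0 0 0;0.75 0 0 0.022 0;0.75 0 0 0 0;0.75 0 0 0 0;0.75 0 0 0 0",
  "newtons": 20
}}

```text
clock: 9.0
position: [0.6052, 0.124, 0.164]
ee_rot: [0.999, 0.035, 0.0, 0.0]
ft_force: [0.2, -0.4, -3.3]
grip_width: 0.287
grasp_force: 42.1
```

```bash
python3 tgt.py 22;python3 - <<'E'
from workcell import viewer
import cv2,numpy as np
c=viewer.camera("scene");np.savez("scene3.npz",**c);d=viewer.camera("top");np.savez("top3.npz",**d)
S=c["pixels"][130:250,240:360,::-1];T=d["pixels"][90:190,180:300,::-1]
cv2.imwrite("pics/p3.png",np.hstack([cv2.resize(S,(400,400),interpolation=2),cv2.resize(T,(400,400),interpolation=2)]))
E
```

```text
tcp [0.6141 0.1244 0.1472]
clk 9.0 pos [0.6052 0.124  0.164 ] yaw 0.0698 down [ 0.001 -0.    -1.   ] F [ 0.2 -0.4 -3.3] T [-0.02 -0.03  0.01] w 24.4 gf 42.1
spin 0.0001 shift [0.0223 0.0003 0.042 ]
```

View pics/p3.png

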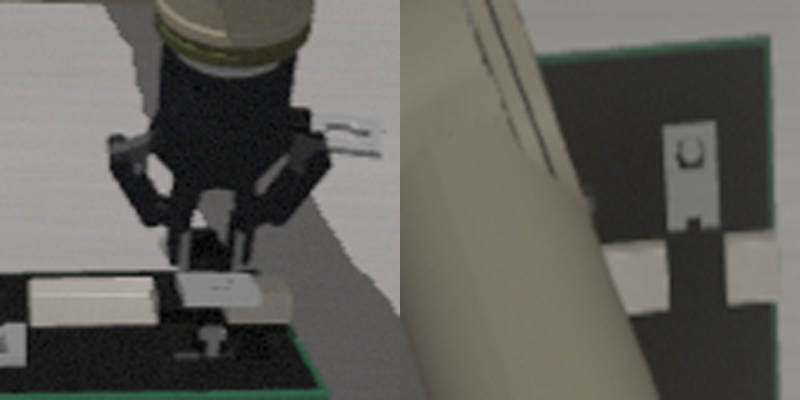

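Run:
```python
from hand import *
S=dict(np.load("scene3.npz"));b=np.load("board.npy");M,o=seatT(b)
for th in(28,31,34):
    F=spT([.6052,.124,.164],.0698,np.radians(th))
    p=proj(S,pose(np.array([[.09,-.022,0],[.09,.022,0],[.09,-.022,.008],[.09,.022,.008],[.033,-.022,.008]]),*F)); print(th,np.round(p,1).tolist())
print("head",np.round(proj(S,pose(np.array([[0,.062,.015],[0,.07,.015],[0,.078,.015],[0,.07,.018]]),M,o)),1).tolist())
G=S["pixels"].mean(2);print(np.round(G[209:236,288:322]).astype(int))
```

```text
28 [[295.1, 225.0], [317.7, 224.7], [295.1, 221.1], [317.8, 220.8], [292.3, 212.1]]
31 [[295.1, 223.2], [317.8, 222.9], [295.2, 219.2], [317.9, 218.9], [292.4, 211.8]]
34 [[295.2, 221.3], [317.9, 221.0], [295.2, 217.3], [317.9, 217.0], [292.4, 211.4]]
head [[299.9, 229.9], [303.8, 229.9], [307.8, 229.8], [303.9, 228.5]]
[[156 156 136  79  55  74  86  83  58  20  18  23  28  27  25  15  20  21
   17  20  14  45  74  84  74  56  70  90  89  91  91  89  89  92]
 [155 155 153 150 144 118  87  80  54  19  24  25  24  24  15  20  17  22
   13  17  13  52  82  86  83  76  77  75  72  86  90  90  89  88]
 [ 61  64  64  63  72  91  98  87  72  77  81  78  79  78  78  77  67  50
   46  52  56  71  83  75  58  43  37  26  37  55  77  90  90  90]
 [ 23  27  25  24  69 115 132 132 132 129 129 129 131 130 131 129 131 130
  129 129 132 134 132 133 132 129 116  78  57  67  80  94  91  91]
 [ 28  26  28  24  56 109 135 133 131 132 133 132 133 133 133 133 133 133
  132 132 129 131 134 133 134 133 131 115  96  95  97  95  94  96]
 [ 33  32  25  16  53  95 125 135 133 133 134 134 132 134 132 132 131 135
[... 2329 characters left out ...]
  21  23  29  29  25  21  19  24  21  11  36  70  84  86  89  88  86
   85  69  24  25  18  24  16  10  18  17  15  12  19  26  27  22]
 [ 23  26  26  29  24  25  26  22  31  20  13  20  23  40  71  87  87  73
   37  31  26  21  23  28  15  14  17  10  17  15  17  10  26  31]
 [ 26  25  27  29  28  27  32  19  26  16   6  13  16  28  66  87  90  69
   18  18  25  21  28  27  22  16  12  17  15   9  16  22  21  23]
 [ 24  26  26  24  31  23  22  28  24  24  19  11   8  37  70  89  86  67
   22  10  19  31  27  21  15  12   9  17  20   5  21   0  15  23]
 [ 29  24  20  26  30  34  35  36  36  35  36  26  14  37  73  87  79  54
   18  21  32  36  24  23  14  19  21  14  17  11  18  17  19  23]]
```

```bash
sed -i 's/PEG=.070/PEG=.0694/;s/(0.,0.,0.,32./(0.,0.,0.,33./' tgt.py; python3 tgt.py 20; python3 tgt.py 10|head -1; python3 tgt.py 4 |head -1
```

```text
tcp [0.6153 0.1239 0.1448]
clk 9.1 pos [0.6054 0.1239 0.164 ] yaw 0.0696 down [ 0.001 -0.    -1.   ] F [ 0.5 -0.4 -3.1] T [-0.02 -0.02 -0.02] w 24.7 gf 42.1
spin 0.0 shift [0.0248 0.0016 0.0481]
tcp [0.6203 0.1243 0.1361]
tcp [0.6233 0.1245 0.1309]
```

Emit:
{"name": "arm_command", "arguments": {
  "series": "0.75 0.008 0.0016 0.016 0;0.75 0.008 0 0.016 0;0.75 0.0088 0 0.0161 0;0.75 0 0 0 0;0.75 0.0031 0 0.0054 0;0.75 0.0031 0 0.0054 0;0.75 0.0031 0 0.0054 0;0.75 0.0031 0 0.0054 0;0.75 0 0 0 0;0.75 0 0 0 0",
  "newtons": 20
}}

```text
clock: 10.35
position: [0.6203, 0.1244, 0.1358]
ee_rot: [0.999, 0.035, 0.0, 0.0]
ft_force: [-0.2, -0.0, -2.8]
grip_width: 0.294
grasp_force: 42.1
```

```bash
python3 tgt.py 10
python3 - <<'E'
from workcell import viewer
import cv2,numpy as np
c=viewer.camera("scene");np.savez("scene4.npz",**c)
S=c["pixels"][170:260,250:350,::-1]
cv2.imwrite("pics/p4.png",cv2.resize(S,(600,540),interpolation=2))
E
```

```text
tcp [0.6203 0.1243 0.1361]
clk 10.35 pos [0.6203 0.1244 0.1358] yaw 0.0697 down [ 0. -0. -1.] F [-0.2 -0.  -2.8] T [ 0.04 -0.01 -0.01] w 25.0 gf 42.1
spin 0.0001 shift [-0.0001  0.0002 -0.0009]
```

View pics/p4.png

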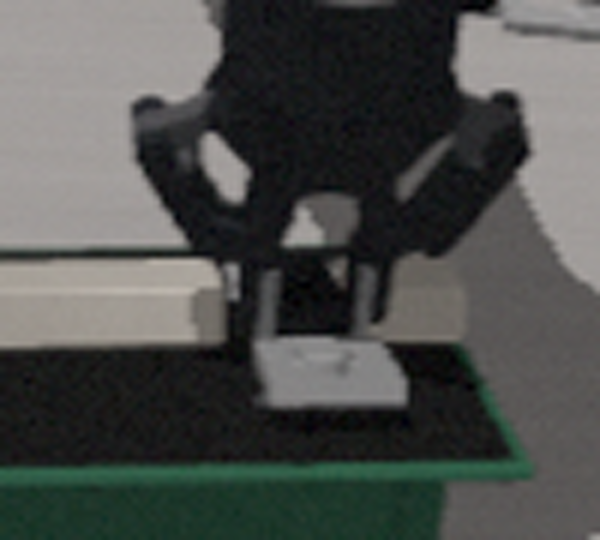

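The scene shows the plate at (330,370), just over the board with the peg head inside the window and no contact force, so I'll continue down.

Emit:
{"name": "arm_command", "arguments": {
  "series": "0.75 0.003 0 0.005 0;0.75 0.003 0 0.005 0;0.75 0.003 0 0.005 0;0.75 0.003 0 0.005 0;0.75 0 0 0 0;0.75 0 0 0 0;0.75 0 0 0 0;0.75 0 0 0 0;0.75 0 0 0 0;0.75 0 0 0 0",
  "newtons": 20
}}

```text
clock: 11.65
position: [0.6253, 0.1248, 0.1297]
ee_rot: [0.999, 0.035, 0.0, 0.0]
ft_force: [-7.3, -2.0, 16.8]
grip_width: 0.291
grasp_force: 44.8
```

```bash
python3 tgt.py 0
```

```text
tcp [0.6253 0.1246 0.1275]
clk 11.65 pos [0.6253 0.1248 0.1297] yaw 0.0695 down [ 0.001 -0.    -1.   ] F [-7.3 -2.  16.8] T [-0.44  1.88 -0.08] w 24.7 gf 44.8
spin 0.0 shift [-0.      0.0005  0.0055]
```

Emit:
{"name": "arm_command", "arguments": {
  "series": "0.75 0.0015 0 0.003 0;0.75 0.0015 0 0.003 0;0.75 0 0 0 0;0.75 0 0 0 0;0.75 0 0 0 0;0.75 0 0 0 0;0.75 0 0 0 0;0.75 0 0 0 0;0.75 0 0 0 0;0.75 0 0 0 0",
  "newtons": 20
}}

```text
clock: 12.9
position: [0.6254, 0.1248, 0.1296]
ee_rot: [0.999, 0.035, -0.0, 0.001]
ft_force: [-22.7, -5.0, 40.2]
grip_width: 0.296
grasp_force: 47.7
```

```bash
python3 tgt.py 0
```

```text
tcp [0.6253 0.1246 0.1275]
clk 12.9 pos [0.6254 0.1248 0.1296] yaw 0.0695 down [-0.001 -0.001 -1.   ] F [-22.7  -5.   40.2] T [-1.27  5.23 -0.14] w 25.1 gf 47.7
spin 0.0 shift [-0.0002  0.0005  0.0052]
```

Run:
```python
from hand import *
b=np.load("board.npy");M,o=seatT(b)
t=np.array([.6254,.1248,.1296]);Z=R.from_euler('z',b[2]).as_matrix()
for d in([0,0,0],[-.011,0,-.019],[.011,0,-.019],[-.011,0,-.024],[.011,0,-.024]): print(d,np.round((M.T@(t+Z@np.array(d)-o))*1e3,1))
S,off=spT(t,b[2],np.radians(30))
for P in([.0535,0,0],[-.09,0,0],[.016,0,.013]):print(P,np.round(M.T@(S@np.array(P)+off-o)*1e3,1))
```

```text
[0, 0, 0] [-31.   69.6  23.2]
[-0.011, 0, -0.019] [-50.   69.6  12.2]
[0.011, 0, -0.019] [-30.9  69.6   1.2]
[-0.011, 0, -0.024] [-52.5  69.6   7.9]
[0.011, 0, -0.024] [-33.4  69.6  -3.1]
[0.0535, 0, 0] [ 0.5 69.6 -0.2]
[-0.09, 0, 0] [-143.    69.6   -0.2]
[0.016, 0, 0.013] [-37.   69.6  12.8]
```

Emit:
{"name": "arm_command", "arguments": {
  "series": "0.75 -0.0025 0 -0.0043 0;0.75 0 0 0 0;0.75 -0.0033 0 0.0019 0;0.75 -0.0033 0 0.0019 0;0.75 -0.0033 0 0.0019 0;0.75 -0.0033 0 0.0019 0;0.75 0 0 0 0;0.75 0 0 0 0;0.75 0 0 0 0;0.75 0 0 0 0",
  "newtons": 20
}}

```text
clock: 14.15
position: [0.6249, 0.1248, 0.1294]
ee_rot: [0.999, 0.034, 0.006, -0.001]
ft_force: [6.1, -1.2, 25.7]
grip_width: 0.294
grasp_force: 45.7
```

```bash
python3 tgt.py 0 -6
```

```text
tcp [0.6201 0.1243 0.1245]
clk 14.15 pos [0.6249 0.1248 0.1294] yaw 0.0686 down [ 0.012  0.002 -1.   ] F [ 6.1 -1.2 25.7] T [-0.3  -0.99  0.02] w 25.0 gf 45.7
spin -0.0003 shift [-0.0122  0.0006  0.0123]
```

Emit:
{"name": "arm_command", "arguments": {
  "series": "0.75 0.0066 0 -0.0038 0;0.75 0.0062 0 -0.0042 0;0.75 0 0 0 0;0.75 0 0 0 0;0.6 0 0 0 0;0.5 0 0 0 0;0.4 0 0 0 0;0.3 0 0 0 0;0.3 0 0 0 0;0.3 0 0 0 0",
  "newtons": 20
}}

```text
clock: 15.4
position: [0.6252, 0.1246, 0.1272]
ee_rot: [0.999, 0.035, 0.0, 0.0]
ft_force: [-0.1, -0.0, -0.3]
grip_width: 0.697
grasp_force: 0.0
```

```bash
python3 tgt.py 0
python3 - <<'E'
from workcell import viewer
import cv2,numpy as np
c=viewer.camera("scene");np.savez("scene5.npz",**c)
S=c["pixels"][170:260,250:350,::-1]
cv2.imwrite("pics/p5.png",cv2.resize(S,(600,540),interpolation=2))
E
```

```text
tcp [0.6253 0.1246 0.1275]
clk 15.4 pos [0.6252 0.1246 0.1272] yaw 0.0696 down [ 0. -0. -1.] F [-0.1 -0.  -0.3] T [-0.02 -0.02  0.01] w 59.2 gf 0.0
spin 0.0 shift [ 0.0003  0.0001 -0.0008]
```

View pics/p5.png

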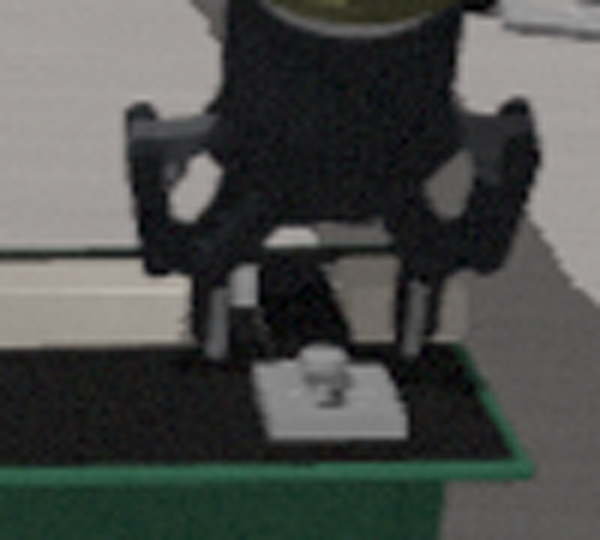

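The scene shows the head standing through the window at (325,365), the plate flat on the board and the grip in the gap. The fingertips would mostly ride over the 8 mm top edge of the plate. So I'll straddle the key plate's sides above the rail and draw it down the slope.

```bash
cat > sl.py <<'E'
import sys
from fit import *
from go import go
x,y,z=[float(v)/1e3 for v in sys.argv[1:4]];b=np.load("board.npy");M,o=seatT(b)
from workcell import manip
print("tcp slope now",np.round(M.T@(manip.get_obs()["position"]-o)*1e3,1))
t=o+M@np.array([x,.0694+y,z]);print(np.round(t,4));go(t,b[2])
E
python3 sl.py 15 0 22
```

```text
tcp slope now [-32.4  69.4  21.2]
[0.6657 0.1274 0.1516]
clk 15.45 pos [0.6252 0.1246 0.1272] yaw 0.0696 down [ 0. -0. -1.] F [-0.2 -0.5  0.5] T [0.01 0.04 0.02] w 59.6 gf 0.0
spin 0.0 shift [ 1.016e-01  1.000e-04 -6.100e-02]
```

Emit:
{"name": "arm_command", "arguments": {
  "series": "0.3 0 0 -0.05 0;0.3 0 0 -0.1 0;0.3 0.05 0 0 0;0.3 0.0516 0 0 0;0.3 0 0 0.04 0;0.3 0 0 0.03 0;0.3 0 0 0.019 0;0.3 0 0 0 0;0.3 0 0 0 0;0.3 0 0 0 0",
  "newtons": 30
}}

```text
clock: 16.7
position: [0.6659, 0.1276, 0.1522]
ee_rot: [0.999, 0.035, 0.0, -0.0]
ft_force: [0.4, -0.7, 0.2]
grip_width: 0.698
grasp_force: 0.0
```

```bash
python3 sl.py 15 0 22
```

```text
tcp slope now [15.5 69.5 22.5]
[0.6657 0.1274 0.1516]
clk 16.7 pos [0.6659 0.1276 0.1522] yaw 0.0696 down [ 0.001  0.    -1.   ] F [ 0.4 -0.7  0.2] T [ 0.01 -0.03  0.  ] w 59.3 gf 0.0
spin 0.0 shift [-0.0005  0.0003  0.0016]
```

Close on the plate.

Emit:
{"name": "arm_command", "arguments": {
  "series": "0.4 0 0 0 0;0.45 0 0 0 0;0.5 0 0 0 0;0.6 0 0 0 0;0.65 0 0 0 0;0.65 0 0 0 0;0.65 0 0 0 0;0.65 0 0 0 0;0.65 0 0 0 0;0.65 0 0 0 0",
  "newtons": 30
}}

```text
clock: 17.95
position: [0.6657, 0.1276, 0.152]
ee_rot: [0.999, 0.035, 0.0, -0.0]
ft_force: [-3.0, -0.5, 5.3]
grip_width: 0.492
grasp_force: 30.1
```

```bash
python3 sl.py 15 0 22
```

```text
tcp slope now [15.2 69.5 22.3]
[0.6657 0.1274 0.1516]
clk 17.95 pos [0.6657 0.1276 0.152 ] yaw 0.0696 down [ 0.  0. -1.] F [-3.  -0.5  5.3] T [-0.    0.5  -0.02] w 41.8 gf 30.1
spin 0.0 shift [-0.0001  0.0003  0.001 ]
```

Emit:
{"name": "arm_command", "arguments": {
  "series": "0.65 -0.0065 0 0.0036 0;0.65 -0.0065 0 0.0036 0;0.65 -0.0065 0 0.0036 0;0.65 -0.0065 0 0.0037 0;0.65 -0.0065 0 0.0037 0;0.65 -0.0065 0 0.0037 0;0.65 0 0 0 0;0.65 0 0 0 0;0.65 0 0 0 0;0.65 0 0 0 0",
  "newtons": 30
}}

```text
clock: 19.2
position: [0.6503, 0.1265, 0.1431]
ee_rot: [0.999, 0.035, 0.0, -0.0]
ft_force: [0.8, -1.2, 5.0]
grip_width: 0.489
grasp_force: 30.3
```

```bash
python3 sl.py -8 0 22
```

```text
tcp slope now [-2.6 69.5 22.4]
[0.6458 0.126  0.1401]
clk 19.2 pos [0.6503 0.1265 0.1431] yaw 0.0696 down [ 0.  0. -1.] F [ 0.8 -1.2  5. ] T [-0.01 -0.2  -0.03] w 41.6 gf 30.3
spin 0.0001 shift [-0.0112  0.0003  0.0075]
```

Emit:
{"name": "arm_command", "arguments": {
  "series": "0.65 -0.0022 0 0.0012 0;0.65 -0.0022 0 0.0012 0;0.65 -0.0022 0 0.0012 0;0.65 -0.0022 0 0.0012 0;0.65 -0.0022 0 0.0012 0;0.65 -0.0022 0 0.0012 0;0.65 -0.0022 0 0.0012 0;0.65 0 0 0 0;0.65 0 0 0 0;0.65 0 0 0 0",
  "newtons": 30
}}

```text
clock: 20.45
position: [0.6438, 0.126, 0.1393]
ee_rot: [0.999, 0.035, -0.0, 0.0]
ft_force: [0.6, 0.2, 3.4]
grip_width: 0.494
grasp_force: 30.1
```

```bash
python3 sl.py -8 0 22;python3 - <<'E'
from workcell import viewer
import cv2,numpy as np
c=viewer.camera("scene");np.savez("scene6.npz",**c)
S=c["pixels"][170:260,250:350,::-1]
cv2.imwrite("pics/p6.png",cv2.resize(S,(600,540),interpolation=2))
E
```

```text
tcp slope now [-10.1  69.5  22.4]
[0.6458 0.126  0.1401]
clk 20.45 pos [0.6438 0.126  0.1393] yaw 0.0697 down [-0. -0. -1.] F [0.6 0.2 3.4] T [-0.   -0.25  0.04] w 42.0 gf 30.1
spin 0.0001 shift [ 0.0051  0.0001 -0.0018]
```

View pics/p6.png

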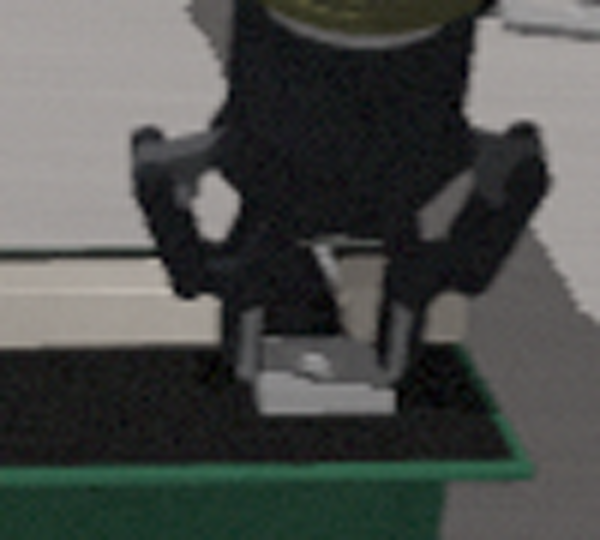

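Run:
```python
from fit import *
S=dict(np.load("scene6.npz"));b=np.load("board.npy");M,o=seatT(b)
for x in(36.5,20,13.5,11): print(x,[np.round(proj(S,pose(np.array([[x/1e3,.0694-.022,z],[x/1e3,.0694+.022,z],[x/1e3-.057,.0474,z]]),M,o)),1).tolist() for z in(0,.008)])
for i in(5,6):
    G=np.load(f"scene{i}.npz")["pixels"].mean(2);print(i,np.round(G[224:246,296:312].mean(1)).astype(int).tolist())
```

```text
36.5 [[[294.5, 243.0], [316.8, 242.8], [291.8, 233.8]], [[294.5, 239.2], [316.9, 238.9], [291.8, 230.1]]]
20 [[[293.7, 240.2], [315.6, 240.0], [291.0, 231.3]], [[293.7, 236.4], [315.7, 236.2], [291.1, 227.7]]]
13.5 [[[293.3, 239.2], [315.1, 238.9], [290.7, 230.3]], [[293.4, 235.4], [315.2, 235.1], [290.8, 226.8]]]
11 [[[293.2, 238.7], [314.9, 238.5], [290.6, 230.0]], [[293.3, 235.0], [315.0, 234.7], [290.7, 226.4]]]
5 [35, 35, 35, 38, 66, 82, 107, 127, 116, 111, 119, 124, 123, 120, 135, 132, 129, 129, 128, 60, 26, 24]
6 [41, 40, 72, 79, 82, 94, 97, 94, 92, 99, 133, 131, 129, 129, 117, 44, 23, 25, 26, 25, 24, 26]
```

Emit:
{"name": "arm_command", "arguments": {
  "series": "0.65 -0.0022 0 0.0012 0;0.65 -0.0022 0 0.0012 0;0.65 -0.0022 0 0.0012 0;0.65 0 0 0 0;0.65 0 0 0 0;0.65 0 0 0 0;0.65 0 0 0 0;0.65 0 0 0 0;0.65 0 0 0 0;0.65 0 0 0 0",
  "newtons": 30
}}

```text
clock: 21.75
position: [0.6432, 0.1259, 0.139]
ee_rot: [0.999, 0.035, 0.002, -0.0]
ft_force: [8.9, 1.2, 3.6]
grip_width: 0.494
grasp_force: 29.9
```

```bash
python3 sl.py -8 0 22;python3 - <<'E'
from workcell import viewer
import numpy as np
c=viewer.camera("scene");np.savez("scene7.npz",**c);print(np.round(c["pixels"].mean(2)[224:246,296:312].mean(1)).astype(int).tolist())
E
```

```text
tcp slope now [-10.8  69.4  22.4]
[0.6458 0.126  0.1401]
clk 21.75 pos [0.6432 0.1259 0.139 ] yaw 0.0692 down [ 0.005  0.001 -1.   ] F [8.9 1.2 3.6] T [ 0.21 -2.02  0.02] w 42.0 gf 29.9
spin -0.0001 shift [ 0.0066 -0.     -0.0025]
[44, 39, 77, 80, 81, 99, 99, 96, 99, 99, 134, 130, 129, 129, 111, 42, 26, 24, 26, 25, 24, 27]
```

Emit:
{"name": "arm_command", "arguments": {
  "series": "0.65 0.0045 0 -0.0026 0;0.65 0 0 0 0;0.5 0 0 0 0;0.4 0 0 0 0;0.3 0 0 0 0;0.3 0 0 0 0;0.3 0 0 -0.05 0;0.3 0 0 -0.1 0;0.3 0 0 -0.15 0;0.3 0 0 0 0",
  "newtons": 30
}}

```text
clock: 23.05
position: [0.6451, 0.127, 0.2664]
ee_rot: [0.999, 0.035, 0.005, -0.001]
ft_force: [-0.2, 0.3, -0.3]
grip_width: 0.7
grasp_force: 0.0
```

Emit:
{"name": "arm_command", "arguments": {
  "series": "0.3 -0.12 0 0 0;0.3 -0.12 0 0 0;0.3 -0.12 0 0 0;0.3 0 0 0 0;0.3 0 0 0 0;0.3 0 0 0 0;0.3 0 0 0 0;0.3 0 0 0 0;0.3 0 0 0 0;0.3 0 0 0 0"
}}

```text
clock: 24.3
position: [0.4995, 0.1159, 0.259]
ee_rot: [0.999, 0.035, 0.0, 0.0]
ft_force: [-0.4, -0.8, 1.4]
grip_width: 0.701
grasp_force: 0.0
```

Run:
```python
from workcell import viewer
import numpy as np,cv2
c=viewer.camera("scene");np.savez("scene8.npz",**c);print(np.round(c["pixels"].mean(2)[224:246,296:312].mean(1)).astype(int).tolist())
d=viewer.camera("top")
S=c["pixels"][170:260,240:350,::-1];T=d["pixels"][90:210,180:300,::-1]
cv2.imwrite("pics/p8.png",np.hstack([cv2.resize(S,(440,400),interpolation=2),cv2.resize(T,(360,400),interpolation=2)]))
```

```text
[55, 52, 116, 131, 131, 132, 125, 125, 111, 112, 132, 127, 126, 125, 112, 42, 23, 26, 23, 22, 22, 25]
```

View pics/p8.png

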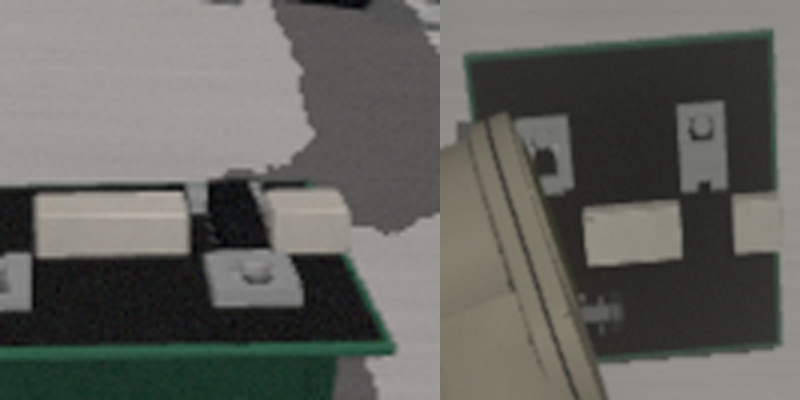

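The scene view at (255,272) shows the spanner flat on the board with the head over its slot end. Its edge row hasn't moved since release, the gauge is in place and the arm is clear.

```bash
python3 -c "
from workcell import manip
print(manip.hand_in())"
```

```text
the job is handed in; nothing more can be done
None
```

The spanner lies flat on the board with the empty peg's neck home in its slot, and the job is handed in, though the hand-in gave no verdict; I drew it home by the key plate's sides instead of pushing its top end.

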